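# Show the assistant which decoration goes on which cake

## Robot

A 6-joint arm with a two-finger parallel gripper is mounted at the origin on the work surface. World frame = base frame: x ahead of the robot, y to its left, z up, the work surface at z = 0. Lengths are in mm, angles in rad, forces in N, time in s.
With the tool pointing down it reaches from about 275 to 1000 mm from the base axis. Payload 8.4 kg.
Tool frame: the origin (TCP) lies midway between the tips of the shut fingers; the grasp point (between the pads) lies 19 mm behind it; z points along the fingers, y is the line along which they close (so a half turn about z gives the same grasp; the last joint's range is limited). The gripper opens to 85 mm and grips with 20 to 120 N. Pads are 22 mm wide; open, the fingers measure 114 mm over their backs; the gripper's body (76 mm by 85 mm) begins 54 mm behind the grasp point. The pads swing forward as they close: fully open they stand 13 mm farther back than shut.
Start: joints at [1.206, 0.353, 1.633, -0, 1.155, -0.002], TCP at [221.807, 584.32, 231.281] pointing down, gripper open.
Joint ranges: [-2.63, 2.63], [-0.92, 2.1], [0.06, 2.66], [-1.3, 4.44], [0, 2.69], [-3.02, 3.02]. Speed limits (rad/s): [2.22, 2.22, 2.79, 3.14, 3.14, 3.14].

## Interface

Orientations are given as [roll, pitch, yaw] about the fixed x, y, z axes, in that order (R = Rz(yaw) Ry(pitch) Rx(roll)).
In Python, from rig import monitor, imaging, r gives the robot as it stands.
- The arm moves only by the tool drive_tool, never from a script. Its argument "plan" is a list of rows, each an object of numbers: "x", "y", "z": the shift along the tool's x, y, z in units of 50 mm (1.0 is 50 mm); "ax", "ay", "az": the turn, a rotation vector about the tool's x, y, z in units of 6 degrees (1.0 is 6 degrees); "hand": the finger opening in mm, from 0 to 85.4. In form: [{"x": .., "y": .., "z": .., "ax": .., "ay": .., "az": .., "hand": ..}, ...]. A call has 1 to 8 rows; each row is the pose to reach, as a shift and turn from the pose commanded when the call began, along the tool's axes at that moment; what a row does not reach only later rows make up. A row lasts 1/10 s, in which the tool goes at most 50 mm and 8.59 degrees, less where a joint would pass 70% of its speed; a pose out of reach is approached as far as the arm can. A call with a gripper value outside its range is refused whole. The fingers move at their own pace and stop on an object; "grip_force" is the grip in N (left out, the last holds). Time passes only in rows, so rows that repeat a pose let the fingers close. It gives the time, the measured TCP pose, the force, the opening and the grip force at its end, in the units of the state.
- monitor.sense(): the state, without advancing time (a new reading comes with each control period).
- imaging.grab_frame(name): name is "scene" or "top" or "wrist"; returns the picture (384x512x3 uint8, red, green, blue); there is no depth.
- imaging.camera_info(name): a dict with "mtx" (3x3 intrinsics, pixels), "dist" ([k1, k2, p1, p2, k3] as OpenCV has them; the pictures are not rectified), "R" (3x3) and "t" (3): a world point X has camera coordinates R X + t. Camera axes: x right, y down, z forward; pixel columns grow to the right and rows downward; lengths in mm; the calibration is good to about 2 mm. A picture is of the moment at which its call begins: read the wrist's pose just before it. camera_info takes no time and is no camera call; for the wrist camera it gives the pose at the moment of the call.
- r.sign_off(): hands the job in; it is judged then, once.
The state is a dict: "clock": time; "qpos": joint angles; "qvel": joint speeds; "joint_efforts": joint torques, N m; "eef_pos": TCP position; "tcp_rot": TCP orientation; "contact_force": force on the tool from outside, world axes, zero at the start; "wrist_torque": the same for the moment, N m; "opening": opening from 0.0 (shut) to 1.0 (fully open); "grasp_force": force on a finger pad.
Only numpy, scipy, OpenCV 4.12 (cv2) and the standard library are available. Lean on these libraries where they do the work, as an engineer would, in place of code of your own. Each camera call takes 0.05 s, during which the arm holds its last target. There are 200 camera calls.

## Task

Call the assistant and show which decoration goes on which cake: press the red call button right down and let it come up again, then point down at the pine cone, holding the fingertips still two to three centimetres above its middle for two seconds, then point in the same way at the top of the cake that stands on the white birch-bark log, and finish the program still pointing there. Touch nothing but the call button (nothing is picked up or shifted), and never bring the fingers close over another cake or another decoration.

Things in the scene. Friction and masses are not known exactly. Their poses are not given: they have to be found in the camera images.
- call (a joint): The red call button: its travel in m, 0 up, 0.006 fully down. A spring brings it up again; fully down takes 5 N, pressed straight down.
- call_top (a point): Middle of the top face of the red call button: a round red cap 40 mm across, facing up, 22 mm above the table. It moves down with the cap.
- call_base: White housing of the call button, fixed to the table; origin at the middle of its underside.
- pine_cone: The pine cone, brown and scaly, loose, standing upright on the table: 60 mm tall, about 58 mm across at its widest; origin at the middle of its underside, z up.
- pine_cone_top (a point): Tip of the pine cone, on its axis, 60 mm above the table.
- birch_stand: The white birch-bark log (white with short dark dashes, pale wood top): a disc 160 mm across and 55 mm high, loose on the table; origin at the middle of its underside.
- birch_cake: The cake on the birch-bark log: a rigid display cake, toasted-coconut tan, 120 mm across and 90 mm tall, loose on the log (all three cakes look the same); origin at the middle of its underside.
- birch_cake_top (a point): Middle of the top face of the cake on the birch-bark log, 145 mm above the table.
- bark_stand: Brown bark log slice, 161 mm across and 35 mm high, loose; carries another cake. Origin at the middle of its underside.
- bark_cake: The cake on the brown log slice, 120 mm across, 90 mm tall, its top 125 mm above the table. Not the one meant. Origin at the middle of its underside.
- ceramic_stand: Blue ceramic cake stand, 160 mm across and 60 mm high, loose; carries another cake. Origin at the middle of its underside.
- ceramic_cake: The cake on the blue ceramic stand, 120 mm across, 90 mm tall, its top 150 mm above the table. Not the one meant. Origin at the middle of its underside.
- toadstool: Another decoration: red toadstool with white spots, 52 mm tall and wide, loose on the table; origin at the middle of its underside.
- bluebird: Another decoration: small blue bird, 57 mm tall, about 75 mm long, loose on the table; origin at the middle of its underside.
- jar: Amber glass jar with a wooden cap, 60 mm across, 75 mm tall, loose bystander; origin at the middle of its underside.
- ribbon_spool: Green spool, 68 mm across, 40 mm tall, loose bystander; origin at the middle of its underside.
- spatula: Spatula lying flat on the table on the right, its length along its x, handle to -x, loose bystander; nothing on it stands more than 40 mm above the table.

How it is judged (in metres and radians):
On the way, in this order (a step that is already met when the one before it is completed fails the run):
1. the call button is pressed right down (value of joint call above 0.0048 m), for 0.05 s.
2. with the button up again, the fingertips dwell just above the middle of the pine cone (horizontal distance between the grasp point and pine_cone_top below 0.025 m and z of the grasp point in the frame of pine_cone_top between 0.018 and 0.075 m and value of joint call below 0.0015 m), for 1.5 s.
3. the fingertips dwell just above the middle of the cake on the birch-bark log (horizontal distance between the grasp point and birch_cake_top below 0.025 m and z of the grasp point in the frame of birch_cake_top between 0.018 and 0.075 m and value of joint call below 0.0015 m), for 0.5 s.
At the end, for the whole second after the job is handed in: The grasp point between the fingers is within 25 mm sideways of the middle of the birch-log cake's top and 18 to 75 mm above it, the button is up (under 1.5 mm down), and every loose thing is within 10 mm of where it started (all of step 3 and distance of each of birch_stand, birch_cake, pine_cone, bark_stand, ceramic_stand, bark_cake, ceramic_cake, toadstool, bluebird, jar, ribbon_spool, spatula from where it was at the start of the episode below 0.01 m); the robot touches nothing.
It fails at once if the fingers touch anything but the call button (contact force between the fingers and anything else above 0.5 N and contact force between the fingers and call_base below 0.05 N).
It fails at once if the arm touches anything but the call button (contact force between the arm and anything else above 0.5 N and contact force between the arm and call_base below 0.05 N).
It fails at once if a loose thing is shifted or lifted by more than 10 mm (distance of any of birch_stand, birch_cake, pine_cone, bark_stand, ceramic_stand, bark_cake, ceramic_cake, toadstool, bluebird, jar, ribbon_spool, spatula from where it was at the start of the episode above 0.01 m).
It fails at once if the fingers come close over (within 20 mm of the middle of, grasp point less than 60 mm above the top of) another cake or decoration ((horizontal distance between the grasp point and bark_cake below 0.02 m and z of the grasp point in the frame of bark_cake below 0.15 m) or (horizontal distance between the grasp point and ceramic_cake below 0.02 m and z of the grasp point in the frame of ceramic_cake below 0.15 m) or (horizontal distance between the grasp point and toadstool below 0.02 m and z of the grasp point in the frame of toadstool below 0.112 m) or (horizontal distance between the grasp point and bluebird below 0.02 m and z of the grasp point in the frame of bluebird below 0.117 m)).
It also fails if it takes over 56 s, if anything falls off the work surface, if the arm or the gripper's body presses on something with over 40 N, if the wrist force passes 120 N, or if a joint passes its speed limit or range.

## Working session

There is one attempt and no reset: what is moved stays moved. The work goes in short steps, Python scripts to look and compute and a tool call to move; the robot and the scene stay as the last step left them, time stands still between calls to the robot, and variables do not carry over. Pictures are saved under pics/ and viewed, at most 10 in all, crops included, and the job is handed in when it is done.

Besides the shell and the picture viewer there is one more tool, called after "Emit:" as name(argument=value, ...) on one line, values as JSON. drive_tool: Moves the arm, as the interface text tells. Its arguments: {"type":"object","properties":{"plan":{"type":"array","items":{"type":"object","properties":{"x":{"type":"number"},"y":{"type":"number"},"z":{"type":"number"},"ax":{"type":"number"},"ay":{"type":"number"},"az":{"type":"number"},"hand":{"type":"number"}}}},"grip_force":{"type":"number"}},"required":["plan"]}

```bash
mkdir -p pics
python3 - <<'E'
from rig import monitor, imaging, r
import cv2
s=monitor.sense();print(s["clock"],s["eef_pos"],s["tcp_rot"],s["opening"])
for n in("top","scene"):
    cv2.imwrite(f"pics/{n}0.png",imaging.grab_frame(n)[:,:,::-1])
    c=imaging.camera_info(n);print(n,c)
E
```

```text
0.0 [221.62577992 583.86380601 230.5754574 ] [-3.14020877e+00  1.28459292e-05  2.77881228e+00] 1.003625759816463
top {'mtx': array([[398.80036809,   0.        , 261.27595221],
       [  0.        , 398.80036809, 194.95472309],
       [  0.        ,   0.        ,   1.        ]]), 'dist': array([-0.10659365,  0.        ,  0.        ,  0.        ,  0.        ]), 'R': array([[ 0.01876378, -0.99982301,  0.00136772],
       [-0.98971635, -0.01876809, -0.14180728],
       [ 0.14180785,  0.00130718, -0.98989334]]), 't': array([  -9.05438713,  582.57902591, 1127.30373749])}
scene {'mtx': array([[439.5302055 ,   0.        , 256.32074987],
       [  0.        , 439.5302055 , 188.38458913],
       [  0.        ,   0.        ,   1.        ]]), 'dist': array([-0.11275277,  0.        ,  0.        ,  0.        ,  0.        ]), 'R': array([[ 0.86136171,  0.50759762,  0.02001657],
       [ 0.37827131, -0.61460596, -0.6922213 ],
       [-0.33906758,  0.60382462, -0.72140766]]), 't': array([-466.48542912, -152.7011714 , 1420.60081486])}
```

View pics/top0.png

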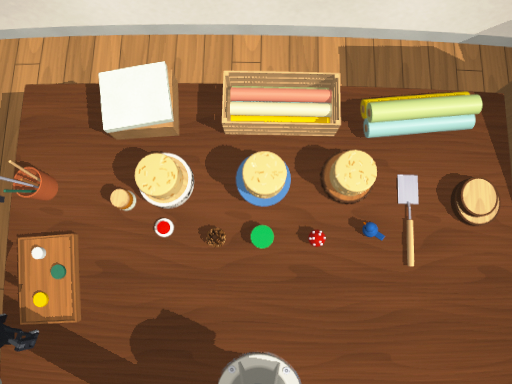

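View pics/scene0.png

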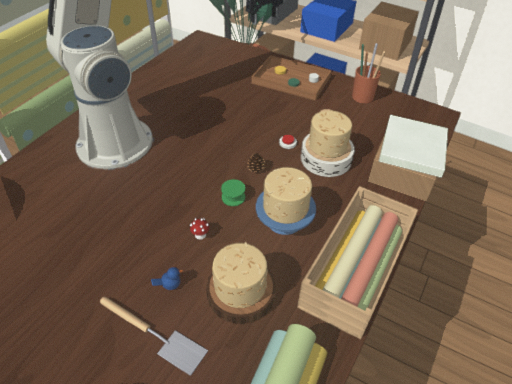

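Top view: the birch cake is at about (159,177), the button at (164,228) and the pine cone at (215,237). In the scene view they are at (330,128), (288,142) and (257,163). Next I'll measure these by segmentation and check heights by triangulating.

```bash
cat > h.py <<'E'
import numpy as np, cv2
from rig import imaging
def ray(n,uv):
    c=imaging.camera_info(n); p=cv2.undistortPoints(np.array([[uv]],float),c["mtx"],c["dist"])[0,0]
    R,t=np.array(c["R"]),np.array(c["t"]); return -R.T@t, R.T@np.r_[p,1]
def at_z(n,uv,z):
    o,d=ray(n,uv); return o+d*(z-o[2])/d[2]
def proj(n,X):
    c=imaging.camera_info(n); return cv2.projectPoints(np.array(X,float).reshape(-1,1,3),cv2.Rodrigues(np.array(c["R"]))[0],np.array(c["t"]),c["mtx"],c["dist"])[0][:,0]
E
python3 - <<'E'
from h import *
T=cv2.imread("pics/top0.png");S=cv2.imread("pics/scene0.png")
def red(im,u,v):
    h=cv2.cvtColor(im,cv2.COLOR_BGR2HSV);m=((h[...,0]<8)|(h[...,0]>172))&(h[...,1]>170)&(h[...,2]>120)
    k=np.zeros(m.shape,bool);k[v-14:v+14,u-14:u+14]=1;y,x=np.nonzero(m&k);return x.mean(),y.mean(),len(x)
for n,im,u,v in(("top",T,164,228),("scene",S,288,142)):
    a=red(im,u,v);print("btn",n,a,at_z(n,a[:2],22))
for n,u in(("top",(215,236)),("scene",(257,163))): print("cone",n,at_z(n,u,30))
for n,u in(("top",(158,176)),("scene",(331,123))): print("cake",n,at_z(n,u,145))
def circ(im,n,c,z,rad,col):
    a=np.linspace(0,2*np.pi,80);P=np.c_[c[0]+rad*np.cos(a),c[1]+rad*np.sin(a),0*a+z]
    return np.round(proj(n,P)*4).astype(int),col
b=at_z("top",red(T,164,228)[:2],22);k=at_z("top",(215,236),30);c=at_z("top",(158,176),145)
out=[]
for n,im,(x0,y0) in(("top",T,(110,140)),("scene",S,(240,90))):
    big=cv2.resize(im[y0:y0+125,x0:x0+130],None,fx=4,fy=4,interpolation=cv2.INTER_CUBIC)
    for cc,z,rd in((b,22,20),(k,60,2),(k,25,29),(c,145,60),(c,55,80)):
        p,_=circ(im,n,cc,z,rd,0);cv2.polylines(big,[p-np.array([x0,y0])*4],True,(255,0,255),1)
    out.append(big)
o=np.hstack(out);cv2.imwrite("pics/c1.png",cv2.resize(o,(800,int(o.shape[0]*800/o.shape[1])),interpolation=cv2.INTER_AREA))
E
```

```text
btn top (np.float64(163.0241935483871), np.float64(227.08064516129033), 124) [483.65510297 291.57852701  22.        ]
btn scene (np.float64(287.6923076923077), np.float64(138.6153846153846), 65) [488.49463253 288.31097615  22.        ]
cone top [460.51106488 134.96245501  30.        ]
cone scene [467.10108574 129.19773606  30.        ]
cake top [614.33849771 282.23748662 145.        ]
cake scene [624.42893118 282.9984171  145.        ]
```

View pics/c1.png

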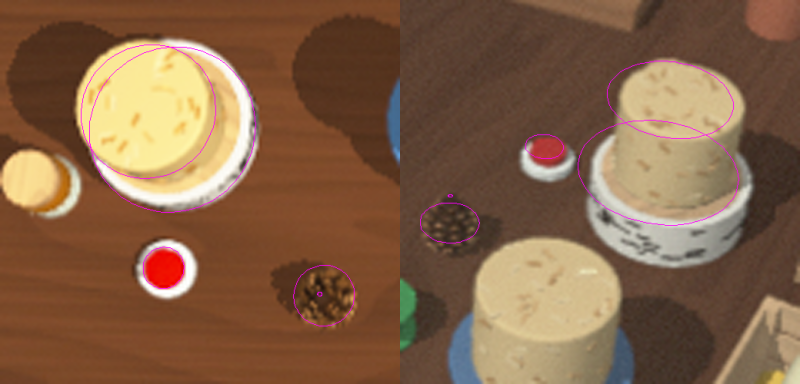

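In the crop the measured outlines agree with the picture to a few mm. The cake in the scene view is about 3 px right of the outline, so I'll average the two cameras: button (485,290), cone (463,132), cake (619,283). I'll check the wrist camera mount before choosing a yaw.

```bash
cat >> h.py <<'E'
from scipy.spatial.transform import Rotation as Ro
from rig import monitor
def state():
    s=monitor.sense();R=Ro.from_euler("xyz",s["tcp_rot"]).as_matrix();return s,np.array(s["eef_pos"]),R
def go(p,yaw=None):
    s,x,R=state();d=R.T@(np.array(p)-x)/50
    a=np.zeros(3) if yaw is None else Ro.from_matrix(R.T@Ro.from_euler("xyz",[np.pi,0,yaw]).as_matrix()).as_rotvec(degrees=True)/6
    print("t",s["clock"],"pos",x.round(1),"rot",np.round(s["tcp_rot"],3),"move",d.round(2),"turn",a.round(2))
E
python3 - <<'E'
from h import *
s,x,R=state();c=imaging.camera_info("wrist");Rc=np.array(c["R"]);o=-Rc.T@np.array(c["t"])
print("cam in tool",R.T@(o-x),"view dir",R.T@Rc[2])
for y in(np.pi,np.pi/2): go([480,290,150],y)
E
```

```text
cam in tool [  78.88895478   -0.31043446 -141.97285763] view dir [-3.07494635e-01  5.73142074e-04  9.51549642e-01]
t 0.1 pos [221.7 583.9 230.6] rot [-3.14  -0.     2.779] move [-6.92 -3.66  1.62] turn [-0.01 -0.   -3.46]
t 0.1 pos [221.7 583.9 230.6] rot [-3.14  -0.     2.779] move [-6.92 -3.66  1.62] turn [-1.000e-02  1.000e-02  1.154e+01]
```

Emit:
drive_tool(plan=[{"x":-0.9,"y":-0.45,"z":0,"az":-0.5,"hand":0},{"x":-1.8,"y":-0.9,"z":0,"az":-1,"hand":0},{"x":-2.7,"y":-1.4,"z":0,"az":-1.5,"hand":0},{"x":-3.6,"y":-1.9,"z":0.1,"az":-2,"hand":0},{"x":-4.5,"y":-2.4,"z":0.2,"az":-2.5,"hand":0},{"x":-5.4,"y":-2.9,"z":0.3,"az":-3,"hand":0},{"x":-6.3,"y":-3.3,"z":0.4,"az":-3.46,"hand":0},{"x":-6.9,"y":-3.65,"z":0.5,"az":-3.46,"hand":0}])

```text
invalid input
```

Emit:
drive_tool(plan=[{"x":0,"hand":0},{"x":0,"hand":0},{"x":0,"hand":0}])

```text
invalid input
```

Run:
```python
from h import *
s,x,R=state();im=imaging.grab_frame("wrist")[:,:,::-1];cv2.imwrite("pics/w1.png",im)
a=np.linspace(0,2*np.pi,60)
h=cv2.cvtColor(np.ascontiguousarray(im),cv2.COLOR_BGR2HSV);m=((h[...,0]<8)|(h[...,0]>172))&(h[...,1]>170)&(h[...,2]>100)
n,l,st,ce=cv2.connectedComponentsWithStats(m.astype(np.uint8))
for i in range(1,n):
    if st[i,4]>60: print(st[i],ce[i],at_z("wrist",ce[i],22))
go([485,290,40],np.pi)
for p in([485,290,22],[463,132,60],[619,283,145]): print(proj("wrist",[p]))
```

```text
t 0.15 pos [221.7 584.  230.8] rot [-3.141 -0.     2.779] move [-7.01 -3.62  3.82] turn [-0.01 -0.   -3.46]
[[155.53868176 365.6889487 ]]
[[ 63.00490674 396.10181132]]
[[167.38975875 493.0180524 ]]
```

View pics/w1.png

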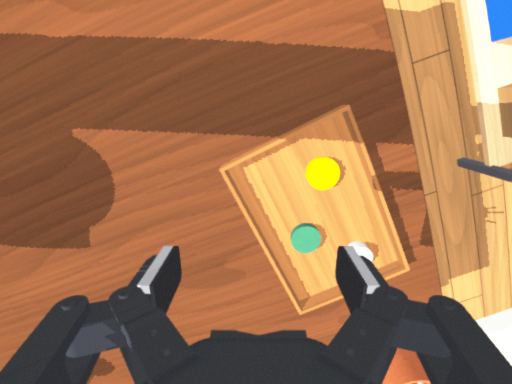

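The arm didn't move, and the wrist picture only shows the tray. The rows probably need every field filled in.

Emit:
drive_tool(plan=[{"x":-0.9,"y":-0.45,"z":0,"ax":0,"ay":0,"az":-0.5,"hand":0},{"x":-1.8,"y":-0.9,"z":0,"ax":0,"ay":0,"az":-1,"hand":0},{"x":-2.7,"y":-1.4,"z":0,"ax":0,"ay":0,"az":-1.5,"hand":0},{"x":-3.6,"y":-1.9,"z":0.1,"ax":0,"ay":0,"az":-2,"hand":0},{"x":-4.5,"y":-2.4,"z":0.2,"ax":0,"ay":0,"az":-2.5,"hand":0},{"x":-5.4,"y":-2.9,"z":0.3,"ax":0,"ay":0,"az":-3,"hand":0},{"x":-6.3,"y":-3.3,"z":0.4,"ax":0,"ay":0,"az":-3.46,"hand":0},{"x":-6.9,"y":-3.65,"z":0.5,"ax":0,"ay":0,"az":-3.46,"hand":0}])

```text
clock: 0.95
eef_pos: [481.2, 289.3, 206.2]
tcp_rot: [3.142, 0.001, -3.141]
contact_force: [0.6, 1.2, -0.4]
opening: -0.001
grasp_force: 0.0
```

Run:
```python
from h import *
imaging.grab_frame("wrist");s,x,R=state();im=np.ascontiguousarray(imaging.grab_frame("wrist")[:,:,::-1]);cv2.imwrite("pics/w2.png",im)
h=cv2.cvtColor(im,cv2.COLOR_BGR2HSV);m=((h[...,0]<8)|(h[...,0]>172))&(h[...,1]>170)&(h[...,2]>100)
n,l,st,ce=cv2.connectedComponentsWithStats(m.astype(np.uint8))
for i in range(1,n):
    if st[i,4]>60: print(st[i],ce[i],at_z("wrist",ce[i],22))
go([485,290,40],np.pi)
for p in([485,290,22],[463,132,60],[619,283,145]): print(proj("wrist",[p]))
```

```text
[251 160  29  30 689] [264.77213353 174.82583454] [481.23957946 295.47410231  22.        ]
t 1.05 pos [481.9 287.4 205.4] rot [-3.14  -0.     3.137] move [-0.06  0.06  3.31] turn [-0.02 -0.   -0.04]
[[260.33588729 177.80766396]]
[[116.18118154 167.62898157]]
[[254.27633271 343.28657847]]
```

View pics/w2.png

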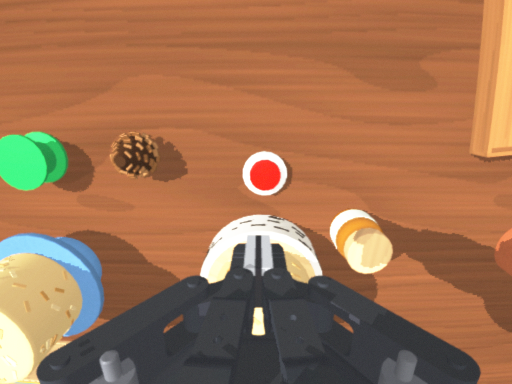

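The button is at (265,175), matching the other cameras to within a few mm. The cone body centre is at (134,155), which I'll check against my estimate.

Run:
```python
from h import *
print(at_z("wrist",(134,155),30),proj("wrist",[[463,132,0],[463,132,30],[463,132,60]]))
for n,u in(("top",(110+327/3.077,140+296/3.077)),("top",(215.5,237.5)),("scene",(240+50/3.077,90+225/3.077))): print(n,at_z(n,u,30))
go([484,292,40]);go([484,292,14])
```

```text
[454.2109045  139.92712969  30.        ] [[138.95282034 157.95985018]
 [128.54485944 162.36949525]
 [116.18118154 167.62898157]]
top [460.0145128  131.21469788  30.        ]
top [456.16995924 133.35483707  30.        ]
scene [465.46066877 127.5448413   30.        ]
t 1.05 pos [481.9 287.4 205.4] rot [-3.14  -0.     3.137] move [-0.04  0.1   3.31] turn [0. 0. 0.]
t 1.05 pos [481.9 287.4 205.4] rot [-3.14  -0.     3.137] move [-0.04  0.1   3.83] turn [0. 0. 0.]
```

Emit:
drive_tool(plan=[{"x":0,"y":0,"z":0.8,"ax":0,"ay":0,"az":0,"hand":0},{"x":-0.05,"y":0.05,"z":1.6,"ax":0,"ay":0,"az":0,"hand":0},{"x":-0.05,"y":0.08,"z":2.4,"ax":0,"ay":0,"az":0,"hand":0},{"x":-0.05,"y":0.08,"z":3.0,"ax":0,"ay":0,"az":0,"hand":0},{"x":-0.05,"y":0.08,"z":3.3,"ax":0,"ay":0,"az":0,"hand":0},{"x":-0.05,"y":0.08,"z":3.3,"ax":0,"ay":0,"az":0,"hand":0}])

```text
clock: 1.65
eef_pos: [480.6, 294.8, 39.5]
tcp_rot: [-3.14, -0.003, 3.141]
contact_force: [0.5, 1.0, 0.1]
opening: -0.001
grasp_force: 0.0
```

Emit:
drive_tool(plan=[{"x":0,"y":0,"z":0.2,"ax":0,"ay":0,"az":0,"hand":0},{"x":0,"y":0,"z":0.3,"ax":0,"ay":0,"az":0,"hand":0},{"x":0,"y":0,"z":0.36,"ax":0,"ay":0,"az":0,"hand":0},{"x":0,"y":0,"z":0.42,"ax":0,"ay":0,"az":0,"hand":0},{"x":0,"y":0,"z":0.46,"ax":0,"ay":0,"az":0,"hand":0},{"x":0,"y":0,"z":0.46,"ax":0,"ay":0,"az":0,"hand":0}])

```text
clock: 2.25
eef_pos: [482.6, 295.6, 18.7]
tcp_rot: [3.141, 0.001, 3.141]
contact_force: [-0.2, 0.3, 2.0]
opening: 0.003
grasp_force: 1.7
```

Emit:
drive_tool(plan=[{"x":0,"y":0,"z":0.04,"ax":0,"ay":0,"az":0,"hand":0},{"x":0,"y":0,"z":0.08,"ax":0,"ay":0,"az":0,"hand":0},{"x":0,"y":0,"z":0.1,"ax":0,"ay":0,"az":0,"hand":0},{"x":0,"y":0,"z":0.1,"ax":0,"ay":0,"az":0,"hand":0}])

```text
clock: 2.65
eef_pos: [482.6, 295.6, 15.6]
tcp_rot: [3.141, 0.001, 3.141]
contact_force: [-7.7, -3.2, 30.6]
opening: 0.0
grasp_force: 15.5
```

30 N, so the cap is on its stop. I'll let it up and go higher.

Emit:
drive_tool(plan=[{"x":0,"y":0,"z":-0.1,"ax":0,"ay":0,"az":0,"hand":0},{"x":0,"y":0,"z":-0.3,"ax":0,"ay":0,"az":0,"hand":0},{"x":0,"y":0,"z":-1,"ax":0,"ay":0,"az":0,"hand":0},{"x":0,"y":0,"z":-1.8,"ax":0,"ay":0,"az":0,"hand":0},{"x":0,"y":0,"z":-2.6,"ax":0,"ay":0,"az":0,"hand":0},{"x":0,"y":0,"z":-3.2,"ax":0,"ay":0,"az":0,"hand":0},{"x":0,"y":0,"z":-3.2,"ax":0,"ay":0,"az":0,"hand":0}])

```text
clock: 3.35
eef_pos: [484.1, 296.5, 177.8]
tcp_rot: [3.138, 0.006, 3.141]
contact_force: [0.4, 0.9, -0.9]
opening: 0.001
grasp_force: 0.0
```

Run:
```python
from h import *
go([459,133,180],np.pi);go([459,133,87],np.pi)
```

```text
t 3.35 pos [484.1 296.5 177.8] rot [3.138 0.006 3.141] move [ 0.5  -3.27 -0.06] turn [ 0.03  0.06 -0.  ]
t 3.35 pos [484.1 296.5 177.8] rot [3.138 0.006 3.141] move [ 0.51 -3.28  1.8 ] turn [ 0.03  0.06 -0.  ]
```

Emit:
drive_tool(plan=[{"x":0.1,"y":-0.7,"z":0,"ax":0,"ay":0,"az":0,"hand":0},{"x":0.2,"y":-1.5,"z":0,"ax":0,"ay":0,"az":0,"hand":0},{"x":0.3,"y":-2.3,"z":0,"ax":0,"ay":0,"az":0,"hand":0},{"x":0.4,"y":-3,"z":0,"ax":0,"ay":0,"az":0,"hand":0},{"x":0.5,"y":-3.25,"z":0,"ax":0,"ay":0,"az":0,"hand":0},{"x":0.5,"y":-3.25,"z":0,"ax":0,"ay":0,"az":0,"hand":0},{"x":0.5,"y":-3.25,"z":0,"ax":0,"ay":0,"az":0,"hand":0}])

```text
clock: 4.05
eef_pos: [457.2, 133.3, 173.1]
tcp_rot: [3.141, 0.0, 3.14]
contact_force: [0.5, -0.3, 0.8]
opening: 0.001
grasp_force: 0.0
```

Run:
```python
from h import *
go([459,133,87],np.pi)
im=np.ascontiguousarray(imaging.grab_frame("wrist")[:,:,::-1])
for z,rd in((60,2),(22,29)):
    a=np.linspace(0,2*np.pi,60);p=proj("wrist",np.c_[459+rd*np.cos(a),133+rd*np.sin(a),0*a+z])
    cv2.polylines(im,[np.round(p).astype(int)],True,(255,0,255),1);print(p.mean(0))
cv2.imwrite("pics/w3.png",im)
```

```text
t 4.05 pos [457.2 133.3 173.1] rot [3.141 0.    3.14 ] move [-0.04 -0.01  1.72] turn [ 0.    0.   -0.01]
[257.32373226 193.77745707]
[257.36047562 183.59044072]
```

View pics/w3.png

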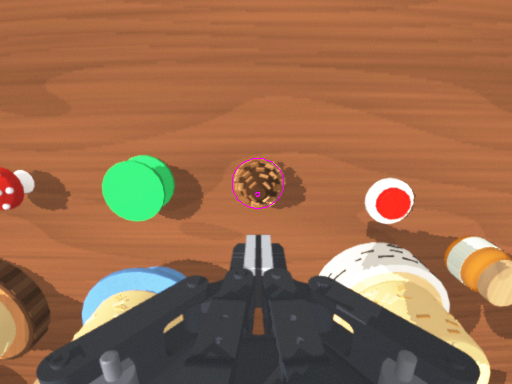

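The outline sits on the cone at (258,184), so the cone is at (459,133) to within about 2 mm. Now I'll go down to TCP z ≈ 87 and dwell for 2 s.

Emit:
drive_tool(plan=[{"x":0,"y":0,"z":0.6,"ax":0,"ay":0,"az":0,"hand":0},{"x":0,"y":0,"z":1.1,"ax":0,"ay":0,"az":0,"hand":0},{"x":0,"y":0,"z":1.5,"ax":0,"ay":0,"az":0,"hand":0},{"x":0,"y":0,"z":1.7,"ax":0,"ay":0,"az":0,"hand":0},{"x":0,"y":0,"z":1.7,"ax":0,"ay":0,"az":0,"hand":0},{"x":0,"y":0,"z":1.7,"ax":0,"ay":0,"az":0,"hand":0},{"x":0,"y":0,"z":1.7,"ax":0,"ay":0,"az":0,"hand":0},{"x":0,"y":0,"z":1.7,"ax":0,"ay":0,"az":0,"hand":0}])

```text
clock: 4.9
eef_pos: [457.7, 133.0, 89.2]
tcp_rot: [3.141, 0.002, 3.141]
contact_force: [0.3, -0.1, 0.7]
opening: -0.0
grasp_force: 0.0
```

Emit:
drive_tool(plan=[{"x":0,"y":0,"z":0,"ax":0,"ay":0,"az":0,"hand":0},{"x":0,"y":0,"z":0,"ax":0,"ay":0,"az":0,"hand":0},{"x":0,"y":0,"z":0,"ax":0,"ay":0,"az":0,"hand":0},{"x":0,"y":0,"z":0,"ax":0,"ay":0,"az":0,"hand":0},{"x":0,"y":0,"z":0,"ax":0,"ay":0,"az":0,"hand":0},{"x":0,"y":0,"z":0,"ax":0,"ay":0,"az":0,"hand":0},{"x":0,"y":0,"z":0,"ax":0,"ay":0,"az":0,"hand":0},{"x":0,"y":0,"z":0,"ax":0,"ay":0,"az":0,"hand":0}])

```text
clock: 5.7
eef_pos: [457.0, 132.8, 88.3]
tcp_rot: [-3.142, -0.0, 3.141]
contact_force: [0.1, 0.6, 0.2]
opening: -0.006
grasp_force: 0.0
```

Emit:
drive_tool(plan=[{"x":0,"y":0,"z":0,"ax":0,"ay":0,"az":0,"hand":0},{"x":0,"y":0,"z":0,"ax":0,"ay":0,"az":0,"hand":0},{"x":0,"y":0,"z":0,"ax":0,"ay":0,"az":0,"hand":0},{"x":0,"y":0,"z":0,"ax":0,"ay":0,"az":0,"hand":0},{"x":0,"y":0,"z":0,"ax":0,"ay":0,"az":0,"hand":0},{"x":0,"y":0,"z":0,"ax":0,"ay":0,"az":0,"hand":0},{"x":0,"y":0,"z":0,"ax":0,"ay":0,"az":0,"hand":0},{"x":0,"y":0,"z":0,"ax":0,"ay":0,"az":0,"hand":0}])

```text
clock: 6.5
eef_pos: [457.0, 132.8, 88.3]
tcp_rot: [-3.142, 0.0, 3.141]
contact_force: [-0.3, -1.2, 0.5]
opening: 0.001
grasp_force: 0.0
```

Emit:
drive_tool(plan=[{"x":0,"y":0,"z":0,"ax":0,"ay":0,"az":0,"hand":0},{"x":0,"y":0,"z":0,"ax":0,"ay":0,"az":0,"hand":0},{"x":0,"y":0,"z":0,"ax":0,"ay":0,"az":0,"hand":0},{"x":0,"y":0,"z":0,"ax":0,"ay":0,"az":0,"hand":0},{"x":0,"y":0,"z":0,"ax":0,"ay":0,"az":0,"hand":0},{"x":0,"y":0,"z":0,"ax":0,"ay":0,"az":0,"hand":0}])

```text
clock: 7.1
eef_pos: [457.0, 132.8, 88.3]
tcp_rot: [-3.142, -0.0, 3.141]
contact_force: [0.0, 0.5, -0.1]
opening: -0.001
grasp_force: 0.0
```

Emit:
drive_tool(plan=[{"x":0,"y":0,"z":-0.7,"ax":0,"ay":0,"az":0,"hand":0},{"x":0,"y":0,"z":-1.5,"ax":0,"ay":0,"az":0,"hand":0},{"x":0,"y":0,"z":-2.3,"ax":0,"ay":0,"az":0,"hand":0},{"x":0,"y":0,"z":-3.0,"ax":0,"ay":0,"az":0,"hand":0},{"x":0,"y":0,"z":-3.4,"ax":0,"ay":0,"az":0,"hand":0},{"x":0,"y":0,"z":-3.4,"ax":0,"ay":0,"az":0,"hand":0}])

```text
clock: 7.7
eef_pos: [458.7, 133.2, 261.4]
tcp_rot: [3.14, 0.005, 3.141]
contact_force: [-0.2, 0.3, 0.4]
opening: -0.002
grasp_force: 0.0
```

Run:
```python
from h import *
go([619,283,257],np.pi)
```

```text
t 7.7 pos [458.7 133.2 261.4] rot [3.14  0.005 3.141] move [-3.2   3.    0.11] turn [ 0.01  0.05 -0.  ]
```

Emit:
drive_tool(plan=[{"x":-0.3,"y":0.6,"z":0,"ax":0,"ay":0,"az":0,"hand":0},{"x":-0.6,"y":1.2,"z":0,"ax":0,"ay":0,"az":0,"hand":0},{"x":-0.9,"y":1.8,"z":0,"ax":0,"ay":0,"az":0,"hand":0},{"x":-1.2,"y":2.4,"z":0,"ax":0,"ay":0,"az":0,"hand":0},{"x":-1.5,"y":3.0,"z":0,"ax":0,"ay":0,"az":0,"hand":0},{"x":-1.5,"y":3.0,"z":0,"ax":0,"ay":0,"az":0,"hand":0},{"x":-1.5,"y":3.0,"z":0,"ax":0,"ay":0,"az":0,"hand":0}])

```text
clock: 8.4
eef_pos: [531.3, 282.7, 256.5]
tcp_rot: [-3.14, -0.002, -3.141]
contact_force: [0.0, 0.5, -0.7]
opening: 0.002
grasp_force: 0.0
```

Run:
```python
from h import *
go([619,283,250],np.pi)
im=np.ascontiguousarray(imaging.grab_frame("wrist")[:,:,::-1])
for z,rd in((145,60),(55,80)):
    a=np.linspace(0,2*np.pi,60);p=proj("wrist",np.c_[619+rd*np.cos(a),283+rd*np.sin(a),0*a+z])
    cv2.polylines(im,[np.round(p).astype(int)],True,(255,0,255),1);print(p.mean(0),np.ptp(p,axis=0))
cv2.imwrite("pics/w4.png",im)
```

```text
t 8.4 pos [531.3 282.7 256.5] rot [-3.140e+00 -2.000e-03 -3.141e+00] move [-1.75  0.    0.13] turn [-0.01 -0.02  0.01]
[259.05188215 269.17527883] [110.5511087   95.51156059]
[258.85329101 232.77470226] [114.31958979 104.01332387]
```

View pics/w4.png

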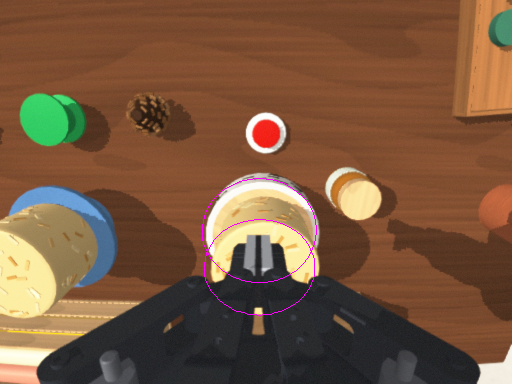

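The outline fits the cake and the log to within about 3 mm: the cake centre is near (261,269), so the target is (617,285).

Emit:
drive_tool(plan=[{"x":-0.5,"y":0.04,"z":0,"ax":0,"ay":0,"az":0,"hand":0},{"x":-1.0,"y":0.04,"z":0,"ax":0,"ay":0,"az":0,"hand":0},{"x":-1.5,"y":0.04,"z":0,"ax":0,"ay":0,"az":0,"hand":0},{"x":-1.7,"y":0.04,"z":0,"ax":0,"ay":0,"az":0,"hand":0},{"x":-1.7,"y":0.04,"z":0.5,"ax":0,"ay":0,"az":0,"hand":0},{"x":-1.7,"y":0.04,"z":0.9,"ax":0,"ay":0,"az":0,"hand":0},{"x":-1.7,"y":0.04,"z":1.3,"ax":0,"ay":0,"az":0,"hand":0},{"x":-1.7,"y":0.04,"z":1.5,"ax":0,"ay":0,"az":0,"hand":0}])

```text
clock: 9.25
eef_pos: [615.4, 283.4, 181.3]
tcp_rot: [-3.14, -0.003, 3.141]
contact_force: [0.0, -0.1, -0.2]
opening: 0.003
grasp_force: 0.0
```

Emit:
drive_tool(plan=[{"x":0,"y":0,"z":0.15,"ax":0,"ay":0,"az":0,"hand":0},{"x":0,"y":0,"z":0.15,"ax":0,"ay":0,"az":0,"hand":0},{"x":0,"y":0,"z":0.15,"ax":0,"ay":0,"az":0,"hand":0},{"x":0,"y":0,"z":0.15,"ax":0,"ay":0,"az":0,"hand":0},{"x":0,"y":0,"z":0.15,"ax":0,"ay":0,"az":0,"hand":0},{"x":0,"y":0,"z":0.15,"ax":0,"ay":0,"az":0,"hand":0},{"x":0,"y":0,"z":0.15,"ax":0,"ay":0,"az":0,"hand":0},{"x":0,"y":0,"z":0.15,"ax":0,"ay":0,"az":0,"hand":0}])

```text
clock: 10.05
eef_pos: [617.1, 284.7, 175.9]
tcp_rot: [3.142, 0.0, 3.141]
contact_force: [0.8, -0.0, 0.2]
opening: -0.002
grasp_force: 0.0
```

Emit:
drive_tool(plan=[{"x":0,"y":0,"z":0,"ax":0,"ay":0,"az":0,"hand":0},{"x":0,"y":0,"z":0,"ax":0,"ay":0,"az":0,"hand":0},{"x":0,"y":0,"z":0,"ax":0,"ay":0,"az":0,"hand":0},{"x":0,"y":0,"z":0,"ax":0,"ay":0,"az":0,"hand":0},{"x":0,"y":0,"z":0,"ax":0,"ay":0,"az":0,"hand":0},{"x":0,"y":0,"z":0,"ax":0,"ay":0,"az":0,"hand":0},{"x":0,"y":0,"z":0,"ax":0,"ay":0,"az":0,"hand":0},{"x":0,"y":0,"z":0,"ax":0,"ay":0,"az":0,"hand":0}])

```text
clock: 10.85
eef_pos: [617.1, 284.7, 175.8]
tcp_rot: [-3.142, -0.0, 3.141]
contact_force: [-0.4, 0.1, -1.4]
opening: -0.002
grasp_force: 0.0
```

Emit:
drive_tool(plan=[{"x":0,"y":0,"z":0,"ax":0,"ay":0,"az":0,"hand":0},{"x":0,"y":0,"z":0,"ax":0,"ay":0,"az":0,"hand":0},{"x":0,"y":0,"z":0,"ax":0,"ay":0,"az":0,"hand":0},{"x":0,"y":0,"z":0,"ax":0,"ay":0,"az":0,"hand":0},{"x":0,"y":0,"z":0,"ax":0,"ay":0,"az":0,"hand":0},{"x":0,"y":0,"z":0,"ax":0,"ay":0,"az":0,"hand":0},{"x":0,"y":0,"z":0,"ax":0,"ay":0,"az":0,"hand":0},{"x":0,"y":0,"z":0,"ax":0,"ay":0,"az":0,"hand":0}])

```text
clock: 11.65
eef_pos: [617.1, 284.7, 175.8]
tcp_rot: [-3.142, -0.0, 3.141]
contact_force: [1.3, -0.3, 0.0]
opening: 0.003
grasp_force: 0.0
```

Run:
```python
from h import *
cv2.imwrite("pics/s5.png",imaging.grab_frame("scene")[:,:,::-1])
```

```text
(no output)
```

View pics/s5.png

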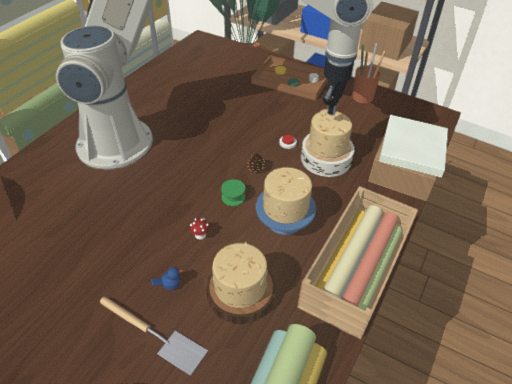

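The fingers hover over the birch-log cake at (331,112) and nothing has moved. The tip is 31 mm above the cake, so I'll come 5 mm lower to stay within 2–3 cm.

Emit:
drive_tool(plan=[{"x":0,"y":0,"z":0.1,"ax":0,"ay":0,"az":0,"hand":0},{"x":0,"y":0,"z":0.1,"ax":0,"ay":0,"az":0,"hand":0},{"x":0,"y":0,"z":0.1,"ax":0,"ay":0,"az":0,"hand":0},{"x":0,"y":0,"z":0.1,"ax":0,"ay":0,"az":0,"hand":0},{"x":0,"y":0,"z":0.1,"ax":0,"ay":0,"az":0,"hand":0},{"x":0,"y":0,"z":0.1,"ax":0,"ay":0,"az":0,"hand":0},{"x":0,"y":0,"z":0.1,"ax":0,"ay":0,"az":0,"hand":0},{"x":0,"y":0,"z":0.1,"ax":0,"ay":0,"az":0,"hand":0}])

```text
clock: 12.5
eef_pos: [617.1, 284.7, 170.8]
tcp_rot: [-3.142, -0.0, 3.141]
contact_force: [-0.3, -0.0, -0.2]
opening: 0.002
grasp_force: 0.0
```

Emit:
drive_tool(plan=[{"x":0,"y":0,"z":0,"ax":0,"ay":0,"az":0,"hand":0},{"x":0,"y":0,"z":0,"ax":0,"ay":0,"az":0,"hand":0},{"x":0,"y":0,"z":0,"ax":0,"ay":0,"az":0,"hand":0},{"x":0,"y":0,"z":0,"ax":0,"ay":0,"az":0,"hand":0},{"x":0,"y":0,"z":0,"ax":0,"ay":0,"az":0,"hand":0},{"x":0,"y":0,"z":0,"ax":0,"ay":0,"az":0,"hand":0},{"x":0,"y":0,"z":0,"ax":0,"ay":0,"az":0,"hand":0},{"x":0,"y":0,"z":0,"ax":0,"ay":0,"az":0,"hand":0}])

```text
clock: 13.3
eef_pos: [617.1, 284.7, 170.8]
tcp_rot: [-3.142, -0.0, 3.141]
contact_force: [-0.0, -0.3, 0.5]
opening: -0.001
grasp_force: 0.0
```

Emit:
drive_tool(plan=[{"x":0,"y":0,"z":0,"ax":0,"ay":0,"az":0,"hand":0},{"x":0,"y":0,"z":0,"ax":0,"ay":0,"az":0,"hand":0},{"x":0,"y":0,"z":0,"ax":0,"ay":0,"az":0,"hand":0},{"x":0,"y":0,"z":0,"ax":0,"ay":0,"az":0,"hand":0},{"x":0,"y":0,"z":0,"ax":0,"ay":0,"az":0,"hand":0},{"x":0,"y":0,"z":0,"ax":0,"ay":0,"az":0,"hand":0},{"x":0,"y":0,"z":0,"ax":0,"ay":0,"az":0,"hand":0},{"x":0,"y":0,"z":0,"ax":0,"ay":0,"az":0,"hand":0}])

```text
clock: 14.1
eef_pos: [617.1, 284.7, 170.8]
tcp_rot: [3.142, 0.0, 3.141]
contact_force: [0.8, 0.0, 0.2]
opening: -0.005
grasp_force: 0.0
```

```bash
python3 -c "
from rig import monitor,r
print(monitor.sense()['eef_pos']);print(r.sign_off())"
```

```text
[617.10096344 284.6950058  170.77972369]
the job is handed in; nothing more can be done
None
```

I pressed and released the call button, pointed at the pine cone for just over 2 s, and handed the job in with the fingertips held about 26 mm above the birch-log cake; the sign-off gave no verdict.

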